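# Show the trainee which capacitor to replace and which tool to use

### The job

Show the trainee the next repair: with the fingertips gently push the magnifier's lens round on its post until it is clear of the circuit board, then point down at the widest of the three round capacitors from about 2 cm above its top and stay there for two full seconds. Then point in the same way at the tube of the desoldering pump and finish there, still pointing. Touch neither the board nor anything lying on the table, move nothing but the lens, and come down on each thing from well above, so that you never hover close over one of the other capacitors or hand tools.

Things in the scene. Friction and masses are not known exactly. Their poses are not given: they have to be found in the camera images.
- lens_arm (a joint): Swing angle (rad) of the bench magnifier's arm about its upright post; 0 = arm pointing along the stand's own -x (towards the robot, over the board); growing values swing the lens anticlockwise seen from above (to the robot's right, -y). Range -2 to 2. It moves freely both ways against a light friction (under 1 N at the lens, about 0.12 N m) and stays where it is left.
- lens_center (a point): Centre of the magnifying lens: a clear round glass in a chromed rim, 98 mm across outside and 12 mm thick, lying level 150 mm above the table (rim from 144 to 156 mm). It sits at the end of a level steel rod, 8 mm thick, 190 mm from the post's axis, and swings round the post. At the start it hangs over the board. Its rim can be pushed sideways, either way round, with the fingertips; swung to the side where the pump lies it may hang in the way of the hand there.
- stand: The magnifier's stand, which does not move: a grey round cast base 110 mm across and 28 mm high, standing just beyond the board, and a steel post 10 mm thick up to 195 mm. Origin at the base's underside, on the post's axis, about which the lens arm swings.
- board: Green circuit board, 100 mm (its x) by 160 mm (its y), clamped fast in an aluminium board holder that is 108 mm (x) by 216 mm (y) with its thumb screws. Origin on the table under the board's centre; the board's upper face is 23.6 mm above the table. On the half towards the robot (-x) it carries a black transformer 34 mm high and a finned heat sink 30 mm high; on the far half (+x) stands a row of three round upright capacitors about 47 mm apart, in any order.
- cap_wide_top (a point): Centre of the top of the widest capacitor: a dark upright can 30 mm across and 32 mm high with a bright metal top; its top is 55.6 mm above the table. Soldered to the board. This is the one to be replaced.
- cap_wide: The widest capacitor; origin at the centre of its underside on the board.
- cap_tall_top (a point): Centre of the top of the tallest capacitor: a dark slim can 20 mm across and 45 mm high; its top is 68.6 mm above the table.
- cap_tall: The tallest capacitor; origin at the centre of its underside on the board.
- cap_small_top (a point): Centre of the top of the small capacitor: a dark can 16 mm across and 22 mm high; its top is 45.6 mm above the table.
- cap_small: The small capacitor; origin at the centre of its underside on the board.
- pump: Desoldering pump lying loose on the table: a straight aluminium tube 20 mm thick and 120 mm long with black collars, a white tapering nozzle (30 mm more) at its +x end and a steel plunger rod with a black thumb knob (42 mm more) at its -x end; x runs along it, y across, z up. Origin on the table under the middle of the tube; its top is 20 mm up. It lies roughly along the table's x among the other hand tools, to the left or right of the board.
- cutters: Side cutters lying flat: short steel jaws to +x, two orange and black grips to -x; about 120 x 55 mm, 13 mm high. Origin on the table under the pivot. It must stay where it lies.
- pliers: Long-nose pliers lying flat: long steel jaws to +x, two orange and black grips to -x; about 145 x 55 mm, 13 mm high. Origin on the table under the pivot. It must stay where it lies.
- screwdriver: Screwdriver: black handle 24 mm thick and 86 mm long to -x, thin steel blade 90 mm to +x. Origin on the table under the middle. It must stay where it lies.
- reel: Reel of solder standing on its flange, 56 mm across, 40 mm high, beyond the board to the right. Origin at its underside. It must stay where it lies.
- cleaner: Round tin of brass wool for cleaning the iron's tip, 68 mm across, 42 mm high, beyond the board to the left. Origin at its underside. It must stay where it lies.
- kit_box: Open plywood kit box with a dark solar cell in it, 110 x 90 x 28 mm, to the left. Origin at its underside. It must stay where it lies.
- kit_lid: Plywood lid sheet lying flat, 110 x 90 x 4 mm, beyond on the right. Origin at its underside. It must stay where it lies.
- holder: Black battery holder with one cell, 22 x 62 x 18 mm, lying between the board and the magnifier's base. Origin at its underside. It must stay where it lies.
Not all that is in view belongs to the job. Leave any turquoise look-alike of the board alone.

How it is judged:
By the outcome, as a careful person would: the job done as asked, in the order asked, and still so for the second after the job is handed in, with the robot touching nothing.
It also fails if it takes over 54 s, if anything falls off the work surface, if the arm or the gripper's body presses on something with over 40 N, if the wrist force passes 120 N, or if a joint passes its speed limit or range.

### The arm

A 6-joint arm with a two-finger parallel gripper is mounted at the origin on the work surface. World frame = base frame: x ahead of the robot, y to its left, z up, the work surface at z = 0. Lengths are in mm, angles in rad, forces in N, time in s.
With the tool pointing down it reaches from about 275 to 825 mm from the base axis. Payload 5.2 kg.
Tool frame: the origin (TCP) lies at the very end of the fingers, on their centre line; the grasp point (between the pads) lies 19 mm behind it; z points along the fingers, y is the direction in which the jaws open and shut (so a half turn about z gives the same grasp; the last joint's range is limited). The gripper opens to 93 mm and grips with 3 to 60 N. Pads are 15 mm wide; open, the fingers measure 128 mm over their backs; the gripper's body (75 mm by 188 mm) begins 65 mm behind the grasp point.
Start: joints at [1.045, 0.259, 1.535, -0, 1.348, -0.203], TCP at [174.451, 521.605, 218.653] pointing down, gripper open.
Joint ranges: [-3.14, 3.14], [-0.91, 2.08], [0.19, 2.58], [-1.22, 4.36], [0.22, 2.71], [-3.12, 3.12]. Speed limits (rad/s): [2.57, 2.57, 3.14, 3.14, 3.14, 3.14].

### API

Orientations are given as [roll, pitch, yaw] about the fixed x, y, z axes, in that order (R = Rz(yaw) Ry(pitch) Rx(roll)).
In Python, from bench import robot gives the robot as it stands. The module is installed in compiled form; this text tells all that it offers. Calls block until the motion is done:
- robot.move_ptp(position, orientation): joint-space move of the TCP to a pose.
- robot.move_linear(position, ori=None, speed=150, f_stop=None): straight line of the TCP; ori=None keeps the orientation; speed is the mean speed in mm/s. With f_stop (N) it stops when the force on the tool has changed by that much, and returns True; else False.
- robot.move_j(angles): joint-space move.
- robot.move_gripper(opening): opening from 0.0 (shut) to 1.0 (fully open); the grip force is fixed at half the most; returns when the fingers have stopped.
- robot.sleep(seconds).
- robot.inverse_kinematics(position, orientation): joint angles nearest the present ones, or None.
- robot.get_image(name): name is "side" or "top" or "wrist"; returns a dict with "img" (400x640x3 uint8, blue, green, red), "fovy" (degrees; the focal length in pixels is half the picture's height over the tangent of half this angle, whatever the lens; pixels are square), "cx", "cy" (the principal point, pixels), "k1" (the pictures are not rectified: a ray, as slopes to the right and down, at radius r is drawn at 1 + k1 r^2 times it, then the intrinsics apply), "eye" and "orientation" of the camera in the world. Camera axes: x right, y down, z forward; pixel columns grow to the right and rows downward; lengths in mm; the calibration is good to about 2 mm. A picture is of the moment at which its call begins. There is no depth.
A pose or a line that the arm cannot do raises robot.MotionError and nothing moves.
- robot.hand_in(): hands the job in, once; it reports no verdict.
Readings, each from a call of its own:
- robot.current_t(): time.
- robot.current_qpos(): joint angles.
- robot.current_joint_vel(): joint speeds.
- robot.current_joint_efforts(): joint torques, N m.
- robot.current_tcp_pos(): TCP position.
- robot.current_eef_rot(): TCP orientation.
- robot.current_contact_force(): force on the tool from outside, world axes, zero at the start.
- robot.current_ft_torque(): the same for the moment, N m.
- robot.current_gripper_width(): opening from 0.0 (shut) to 1.0 (fully open).
Only numpy, scipy, OpenCV 4.12 (cv2) and the standard library are available. Lean on these libraries where they do the work, as an engineer would, in place of code of your own. Each camera call takes 0.05 s, during which the arm holds its last target. There are 200 camera calls.

## Working session

There is one attempt and no reset: what is moved stays moved. The work goes in short steps, each a Python script; the robot and the scene stay as the last script left them, time stands still between calls to the robot, and variables do not carry over. Pictures are saved under pics/ and viewed, about 8 in all and at most 12, crops included, and the job is handed in when it is done.

```bash
mkdir -p pics; cat > h.py <<'E'
import numpy as np, cv2, json
from scipy.spatial.transform import Rotation as R
from bench import robot
def snap(name,fn):
    d=robot.get_image(name); cv2.imwrite(f'pics/{fn}.png',d['img'])
    json.dump({k:(np.asarray(v).tolist()) for k,v in d.items() if k!='img'},open(f'pics/{fn}.json','w'))
    return d
def load(fn): return json.load(open(f'pics/{fn}.json'))
def rot(d):
    o=np.array(d['orientation'],float)
    return o if o.shape==(3,3) else (R.from_euler('xyz',o).as_matrix() if o.size==3 else R.from_quat(o).as_matrix())
def f(d): return 200/np.tan(np.radians(d['fovy'])/2)
def ray(d,u,v):
    k=np.array([[f(d),0,d['cx']],[0,f(d),d['cy']],[0,0,1.]])
    p=cv2.undistortPoints(np.array([[[u,v]]],float),k,np.array([d['k1'],0,0,0.]))[0,0]
    return np.array(d['eye'],float),rot(d)@np.array([p[0],p[1],1])
def at(d,u,v,z):
    e,r=ray(d,u,v); return e+r*(z-e[2])/r[2]
def proj(d,P):
    c=rot(d).T@(np.array(P,float)-np.array(d['eye'])); s=c[:2]/c[2]; s=s*(1+d['k1']*(s@s)); return s*f(d)+[d['cx'],d['cy']]
def tri(obs):
    A=np.zeros((3,3));b=np.zeros(3);rs=[ray(d,*p) for d,p in obs]
    for e,r in rs:
        r=r/np.linalg.norm(r);M=np.eye(3)-np.outer(r,r);A+=M;b+=M@e
    x=np.linalg.solve(A,b); return x,[np.linalg.norm(np.cross(x-e,r/np.linalg.norm(r))) for e,r in rs]
E
python3 - <<'E'
from h import *
for n in('top','side'):
    d=snap(n,n+'0'); print(n,{k:d[k] for k in d if k!='img'})
print(robot.current_t(),robot.current_eef_rot())
E
```

```text
top {'fovy': 57.83710496741168, 'cx': 324.56987392471166, 'cy': 206.12748529839575, 'k1': -0.02202068368052969, 'eye': array([ 244.23093182,   19.57675465, 1122.73122994]), 'orientation': array([-2.91735112, -0.00437689, -1.45553395])}
side {'fovy': 49.12832488615164, 'cx': 323.52505584811206, 'cy': 197.72207521669623, 'k1': -0.04105237091187383, 'eye': array([  29.53276057, -866.06622159,  749.25676053]), 'orientation': array([-2.14281758,  0.02228244, -0.4712363 ])}
0.1 [-3.14005766e+00 -2.94114552e-04  2.81882293e+00]
```

View pics/top0.png

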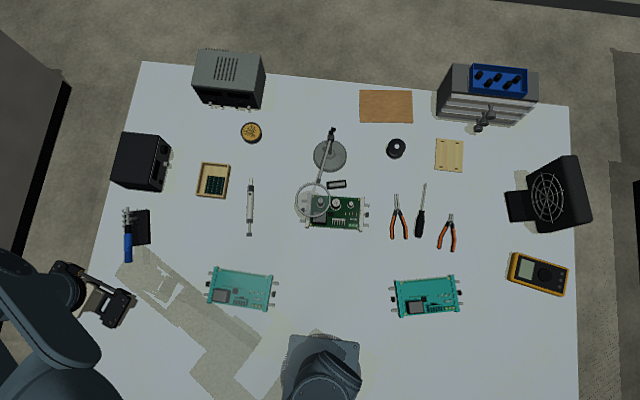

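View pics/side0.png

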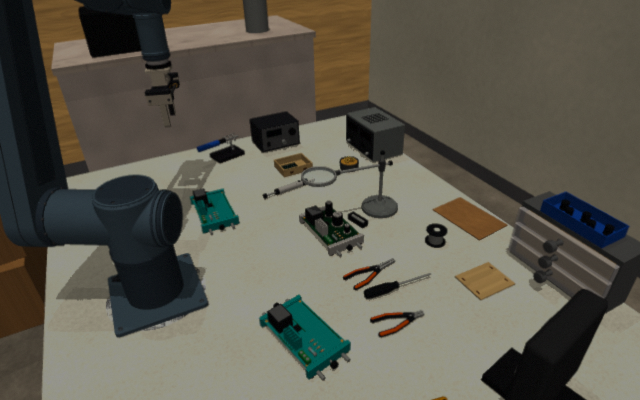

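Top view: the lens is at about (312,200), hanging over the board's left part. The board is at (337,213), the post top at (332,130) and the pump on the left at (250,207). The cutters, screwdriver and pliers are on the right.

```bash
python3 - <<'E'
from h import *
a=cv2.imread('pics/top0.png')[115:255,230:380]; b=cv2.imread('pics/side0.png')[140:265,255:405]
c=np.hstack([cv2.resize(a,None,fx=5.3,fy=4.2*5.3/4.2,interpolation=2)])[:600]
cv2.imwrite('pics/c1.png',cv2.resize(a,(600,560),interpolation=2)); cv2.imwrite('pics/c2.png',cv2.resize(b,(600,500),interpolation=2))
t=load('top0')
for n,p,z in[('lens',(312,200),150),('post',(332,130),195),('base',(330,156),28),('board',(337,213),23.6),('pumpN',(250,178),10),('pumpE',(250,237),10)]: print(n,at(t,*p,z).round())
E
```

```text
lens [478.  77. 150.]
post [672.  44. 195.]
base [658.  45.  28.]
board [477.   3.  24.]
pumpN [561. 292.  10.]
pumpE [373. 262.  10.]
```

View pics/c1.png

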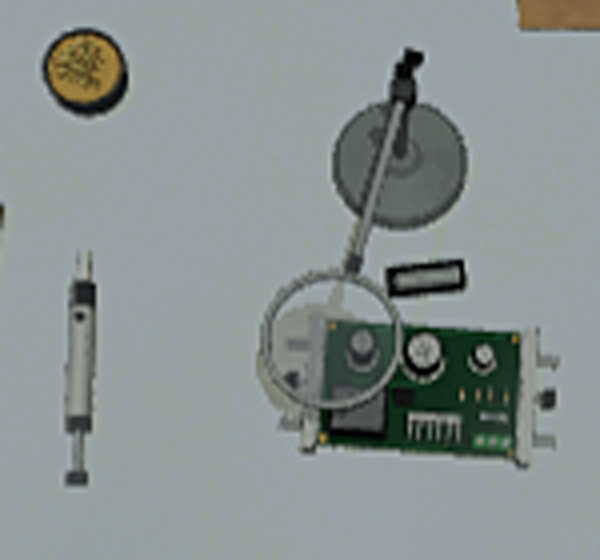

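View pics/c2.png

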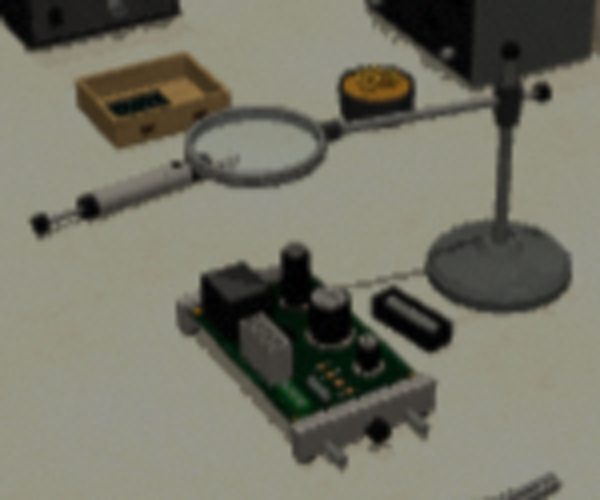

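The crops show the wide capacitor in the middle of the row, at top-view pixel (336,203) and side-view pixel (337.5,214.5). The tall one is to its left under the lens and the small one to its right. The pump's tube centre is at about (250.5,204) in the top view.

```bash
python3 - <<'E'
from h import *
t,s=load('top0'),load('side0')
T=lambda x,y:(230+x/4,115+y/4)
S=lambda x,y:(255+x/4,140+y/4)
for n,a,b in[('lens',(332,340),(257,147)),('wide',(424,350),(330,297)),('tall',(363,340),(294,249)),('small',(485,351),(368,341)),('base',(400,163),(499,262)),
 ('pump rear collar',(77,424),(92,207)),('knob',(76,478),(40,223)),('holder',(426,277),(412,315))]:
    x,e=tri([(t,T(*a)),(s,S(*b))]); print(n,x.round(1),np.round(e,1))
for p in [(81,290),(77,430),(82,285)]: print(at(t,*T(*p),10).round())
for p in [(313,330),(525,330),(525,465),(305,450)]: print('holder',at(t,*T(*p),24).round())
for n,p in[('cleaner',(86,70)),('kitbox',(0,0))]: print(n,at(t,*T(*p),40).round())
print('kit',at(t,213,180,20),'pliers',at(t,399,215,8),'cutters',at(t,447,232,8),'reel',at(t,396,148,40))
E
```

```text
lens [480.   74.7 146.8] [0.6 0.6]
wide [502.1   9.9  53.5] [0.2 0.2]
tall [499.9  56.6  67.5] [1.4 1.4]
small [507.7 -36.3  44. ] [1.5 1.5]
base [666.9  45.7   8.2] [0. 0.]
pump rear collar [424.6 272.4   6.6] [1.8 1.8]
knob [380.1 266.4   9. ] [0.2 0.2]
holder [571.9  14.4  11.4] [0.3 0.3]
[530. 286.  10.]
[418. 271.  10.]
[534. 286.  10.]
holder [515.  98.  24.]
holder [535. -67.  24.]
holder [428. -77.  24.]
holder [420.  92.  24.]
cleaner [704. 305.  40.]
kitbox [757. 385.  40.]
kit [538.11510117 405.82520055  20.        ] pliers [ 496.07463543 -191.94409524    8.        ] cutters [ 459.41152659 -345.01002059    8.        ] reel [ 705.57273169 -161.30462535   40.        ]
```

```bash
cat > push.py <<'E'
from h import *
P=np.array([667,46.]); 
def pose(deg,z):
    a=np.radians(deg); return [*(P+190*np.array([-np.cos(a),-np.sin(a)])),z],[np.pi,0,a]
E
python3 - <<'E'
from push import *
robot.move_gripper(0.0)
robot.move_ptp(*pose(-36,235))
p,o=pose(-36,138); print(robot.move_linear(p,o,speed=120,f_stop=10),robot.current_tcp_pos().round(1))
for d in range(-29,68,8):
    p,o=pose(d,138)
    st=robot.move_linear(p,o,speed=70,f_stop=12); print(d,st,np.round(robot.current_contact_force(),1),round(robot.current_t(),1))
    if st: break
snap('top','top1');snap('side','side1')
a=cv2.imread('pics/top1.png')[90:270,210:450]; cv2.imwrite('pics/c3.png',cv2.resize(a,None,fx=3.3,fy=3.3,interpolation=2))
E
```

```text
False [513.9 157.8 138.7]
-29 False [ 0.7 -0.2 -0.5] 5.1
-21 False [0.1 0.1 0.1] 5.7
-13 False [-0.2  0.2 -0.6] 6.2
-5 False [-0.6 -0.3  0.2] 6.7
3 False [-0.3  0.3  0. ] 7.2
11 False [0.3 0.4 0.4] 7.8
19 False [0.5 0.1 0.2] 8.3
27 False [ 0.2 -1.1 -0.6] 8.8
35 False [ 0.1 -0.1 -0.9] 9.3
43 False [ 0.2  0.1 -0.5] 9.8
51 False [ 0.7 -0.2  0.4] 10.4
59 False [ 0.2 -0.7 -0.1] 10.9
67 False [ 0.6  0.  -0.7] 11.4
```

View pics/c3.png

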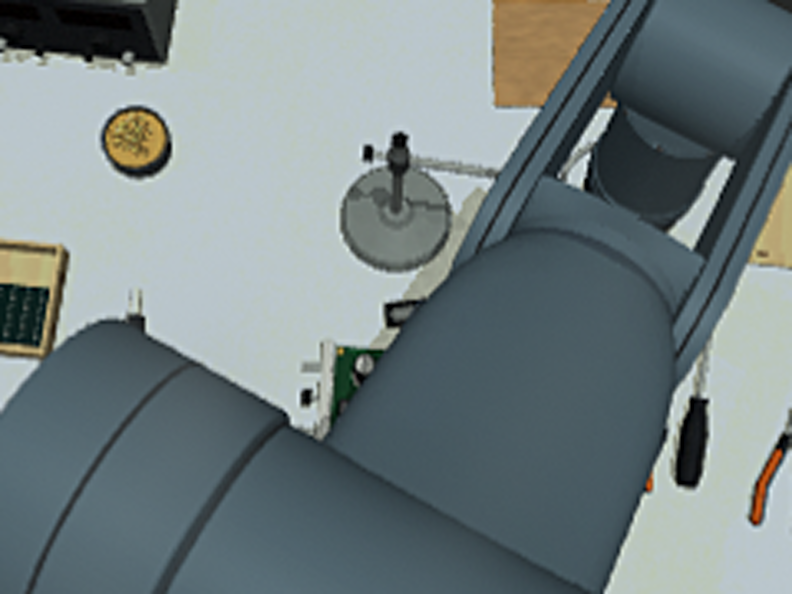

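The rod now points to the right, level with the post, so the lens has swung clear. I'll back off, rise, and look from above the wide capacitor.

```bash
python3 - <<'E'
from push import *
p,o=pose(60,138); robot.move_linear(p,o,speed=80)
robot.move_linear([p[0],p[1],240],speed=150)
robot.move_ptp([502,10,240],[np.pi,0,0])
d=snap('wrist','w2'); snap('top','top2'); snap('side','side2')
print(robot.current_t(),robot.current_tcp_pos(),d['eye'],[proj(d,x).round() for x in([502,10,55.6],[500,57,68.6],[508,-36,45.6])])
s=cv2.imread('pics/side2.png')[120:290,230:460]; t=cv2.imread('pics/w2.png')
cv2.imwrite('pics/c4.png',np.vstack([cv2.resize(t,(480,300)),cv2.resize(s,(406,300))[:, :].copy() if 0 else cv2.resize(s,(480,300))]))
E
```

```text
14.0833 [502.23418949   9.5335149  239.73417555] [577.87996065  10.64322862 404.68521422] [array([318., 180.]), array([274., 184.]), array([359., 173.])]
```

View pics/c4.png

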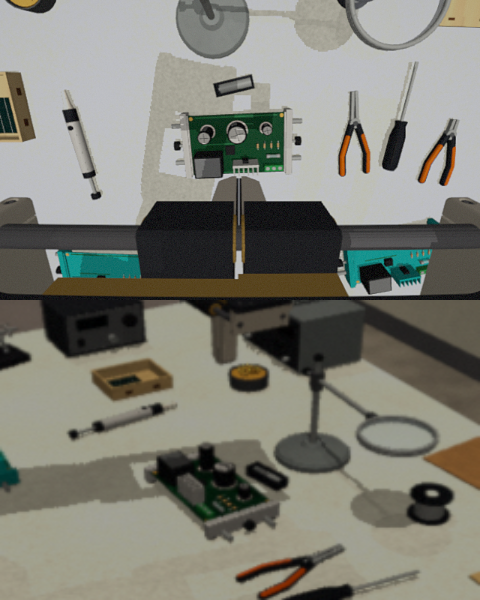

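The wrist view shows the lens far to the right, clear of the board. The wide capacitor is at about (316,175), against a predicted (318,180), so I'll take an enlarged crop.

```bash
python3 - <<'E'
from h import *
w=cv2.imread('pics/w2.png'); t=cv2.imread('pics/top2.png')
a=cv2.resize(w[140:240,240:380],None,fx=5,fy=5,interpolation=2); b=cv2.resize(w[110:270,80:140],(188,500),interpolation=2)
cv2.imwrite('pics/c5.png',np.hstack([a[:, :600],b]))
E
```

```text
(no output)
```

View pics/c5.png

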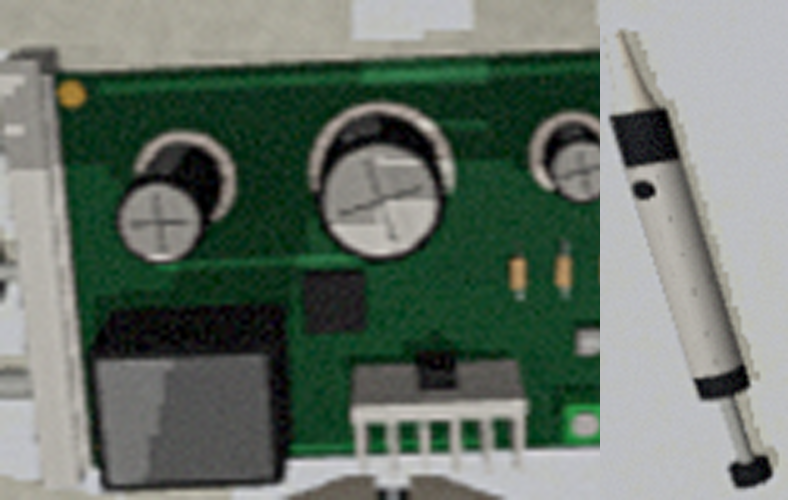

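The wide top is at (316,179.8) in the wrist picture, within 2 px of the prediction. I'll carry on with the pointing.

```bash
python3 - <<'E'
from h import *
w=load('w2'); x=at(w,316,179.8,55.6); print('wide',x.round(1))
a,b=at(w,93.1,145.8,10),at(w,119.3,236.4,10); m=(a+b)/2; print('pump',a.round(1),b.round(1),m.round(1),np.linalg.norm(a-b))
p=(x[:2]+[502.1,9.9])/2; q=(m[:2]+[475.5,278.8])/2; print(p,q)
np.save('q.npy',q)
robot.move_linear([*p,240],speed=60)
robot.move_linear([*p,75.6],speed=100,f_stop=12); robot.sleep(0.3)
print(robot.current_t(),robot.current_tcp_pos()); 
snap('side','side3'); robot.sleep(2.8); print(robot.current_tcp_pos(),robot.current_t())
s=cv2.imread('pics/side3.png')[120:280,230:450]; cv2.imwrite('pics/c6.png',cv2.resize(s,None,fx=3.5,fy=3.5,interpolation=2))
E
```

```text
wide [502.1  12.5  55.6]
pump [534.7 286.1  10. ] [415.5 273.5  10. ] [475.1 279.8  10. ] 119.90889746923
[502.11261076  11.18526299] [475.31291347 279.30118778]
16.425 [502.23055626  11.17032227  75.78216459]
[502.11554332  11.20249642  75.6089889 ] 19.275
```

View pics/c6.png

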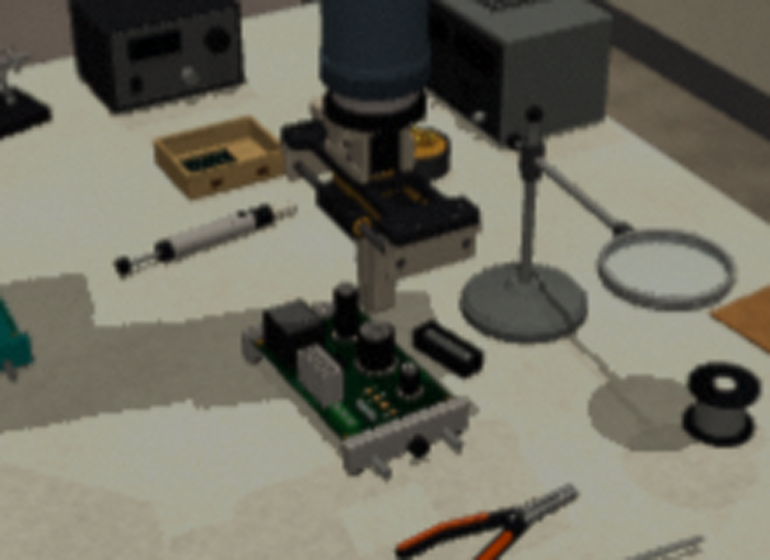

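The fingertips (375,300) stand just above the wide capacitor's top (377,332), and the lens is well clear at (667,268). Next is the pump.

```bash
python3 - <<'E'
from h import *
q=np.load('q.npy'); p=robot.current_tcp_pos()
robot.move_linear([p[0],p[1],240],speed=130)
robot.move_ptp([*q,240],[np.pi,0,0])
robot.move_linear([*q,40],speed=100,f_stop=12); robot.sleep(2.5)
print(robot.current_t(),robot.current_tcp_pos(),robot.current_contact_force())
snap('side','side4')
s=cv2.imread('pics/side4.png')[120:280,230:450]; cv2.imwrite('pics/c7.png',cv2.resize(s,None,fx=3.5,fy=3.5,interpolation=2))
E
```

```text
26.3917 [475.31273642 279.30588573  39.99315822] [ 0.41092378  0.74763763 -0.43692831]
```

View pics/c7.png

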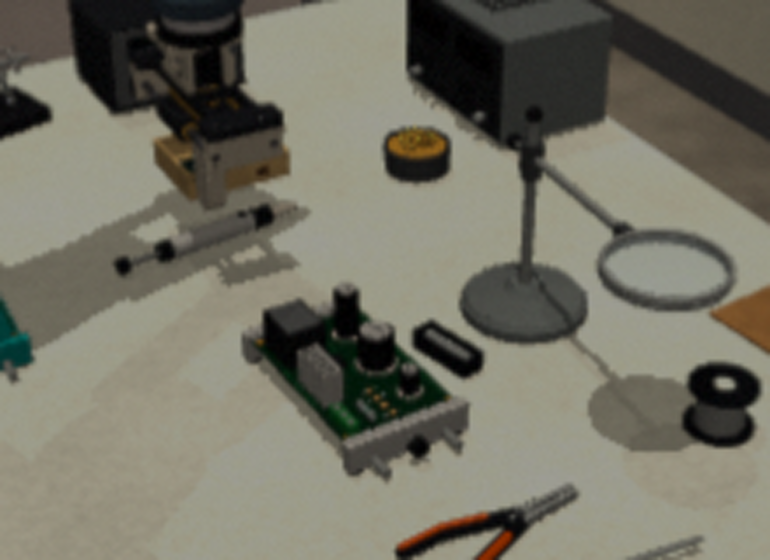

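The fingertips (212,200) hover just above the middle of the pump's tube (210,235). Nothing else has moved and the lens is clear, so I'll hand in.

```bash
python3 -c "
from bench import robot
robot.hand_in()"
```

```text
the job is handed in; nothing more can be done
```

The job is done and handed in with about 27 s of the 54 s used; no verdict was reported.

- **Lens:** I pushed it with the shut fingertips, away from the pump, until its rod pointed right, level with the post. The forces read at each step were about 1 N or less. The later pictures show it well clear of the board and staying there.
- **Wide capacitor:** I came straight down from 240 mm and held at (502, 11), height 75.6 mm, for about 3 s. That is 20 mm above the top height given in the text. The two measurements of its position differed by about 2.6 mm sideways, so I used the average.
- **Pump:** I rose to 240 mm, crossed over, and came down over the middle of the tube to (475, 279), height 40 mm, which is 20 mm above it. The arm stayed there pointing, with the contact force reading below 1 N, which is noise level.

The last side view showed the board and the loose things in that view where they had been. The cleaner tin, pliers and reel also looked unmoved. No check failed.

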